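Click the hand rest onto its bench foot beside the lacquer panel

TASK

Lift the painter's hand rest off its wooden storage dowel and fit it to the green bench foot: slide its tube down over the steel stub until it sits fully on the collar, and turn it by feel until the brass spring button pops right out through the hole in the tube. Push and twist gently, then let go, and leave the bowl, the tin and the brush where they are.

Things in the scene. Friction and masses are not known exactly. Their poses are not given: they have to be found in the camera images.
- rest: Hand rest, 0.2-0.33 kg: upright aluminium tube with a padded bar across its top, a T. Origin: centre of the tube's open lower end, z up the tube. Tube 115 mm long, 37 mm outside, 30 mm inside; the lowest 7 mm is a bell mouth widening to 37 mm inside, 42 mm outside. Starts upright over the dock's dowel, its lower end on the block.
- rest_bar (a point): Centre of the hand rest's bar, on the tube's axis, 130 mm above the tube's lower end; axes as the rest's. The bar is 110 mm along x, 44 mm wide along y, 30 mm high; hold it here across the 44 mm. Cork top, red end cap at its +x end, the end above the hole.
- rest_hole (a point): Centre of the 14 mm wide, 15 mm high hole through the tube's wall, on the rest's +x side only (below the red cap), 34 mm above the lower end, on the tube's outer face. Axes as the rest's.
- dock: Fixed dark wooden block, 90 x 90 mm, 25 mm high, origin at the centre of its underside, with an upright light wooden dowel, 21 mm thick, rising 55 mm above the block at its centre. The hand rest is stored on it.
- foot: Fixed green bench foot: plate 130 mm (x) by 100 mm (y), 10 mm thick, origin at the centre of its underside. On it a green collar 48 mm across, its flat top 28 mm above the bench; from that rises the steel stub, 27 mm across with a tapered tip, its top 95 mm above the bench. The stub is held very stiffly in the foot; treat it as fixed.
- seat (a point): Centre of the flat top of the collar, 28 mm above the foot's underside, on the stub's axis: the tube's lower end rests here when fully home. Axes as the foot's.
- button (a joint): Brass spring button, domed, 12 mm, in the stub's side 62 mm above the bench; it points some unmeasured angle within 0.75 rad either way of the foot's +x. Value: m pushed in; 0 = out (6.5 mm proud), 0.002-0.006 when the tube covers it. Spring 1.8 N, 2.5 N held in; the bell mouth cams it in. It pops out when the tube is fully down, hole facing it within about 0.12 rad.
- bowl: White bowl of shell pieces, 144 mm across, 50 mm high, standing on the panel. Leave alone.
- tin: Open lacquer tin with yellow band, 86 mm across, 95 mm high, standing on the bench. Leave alone.
- brush: Brush, 200 mm long, lying on the bench. Leave alone.

How it is judged:
By the outcome, as a careful person would: the job done as asked, in the order asked, and still so for the second after the job is handed in, with the robot touching nothing.
It also fails if it takes over 58 s, if anything falls off the work surface, if the arm or the gripper's body presses on something with over 40 N, if the wrist force passes 120 N, or if a joint passes its speed limit or range.

ROBOT

A 6-joint arm with a two-finger parallel gripper is mounted at the origin on the work surface. World frame = base frame: x ahead of the robot, y to its left, z up, the work surface at z = 0. Lengths are in m, angles in rad, forces in N, time in s.
With the tool pointing down it reaches from about 0.425 to 0.95 m from the base axis. Payload 3.5 kg.
Tool frame: the origin (TCP) lies at the very end of the fingers, on their centre line; the grasp point (between the pads) lies pinch_z behind it (pinch_z is the distance from the TCP to the grasp point, in m); z points along the fingers, y is the line along which they close (so a half turn about z gives the same grasp; the last joint's range is limited). The gripper opens to 85 mm and grips with 20 to 120 N. Pads are 22 mm wide; open, the fingers measure 114 mm over their backs; the gripper's body (76 mm by 85 mm) begins 54 mm behind the grasp point. The pads swing forward as they close: fully open they stand 13 mm farther back than shut.
Start: joints at [1.077, 0.286, 1.577, -0, 1.279, -0.15], TCP at [0.227, 0.635, 0.202] pointing down, gripper open.
Joint ranges: [-2.77, 2.77], [-0.9, 2.22], [0.21, 2.48], [-1.53, 4.67], [0.24, 2.81], [-2.84, 2.84]. Speed limits (rad/s): [2.79, 2.79, 3.14, 3.14, 3.14, 3.14].

INTERFACE

Orientations are given as a unit quaternion [x, y, z, w].
In Python, from rig import * gives the robot as it stands.
- The arm moves only by the tool send_rows, never from a script. Its argument "series" is a list of rows, each an object with "linear": the shift along the tool's x, y, z in cm, a list of three; "twist": the turn, a rotation vector about the tool's x, y, z in degrees, a list of three; "gripper": the gripper's target within -1 to 1 (fully open at 1, half-way at 0, shut at -1). In form: [{"linear": [x, y, z], "twist": [wx, wy, wz], "gripper": gripper}, ...]. A call has 1 to 10 rows; each row is the pose to reach, as a shift and turn from the pose commanded when the call began, along the tool's axes at that moment; what a row does not reach only later rows make up. A row lasts 1/10 s, in which the tool goes at most 50 mm and 8.59 degrees, less where a joint would pass 70% of its speed; a pose out of reach is approached as far as the arm can. A call with a gripper value outside its range is refused whole. The fingers move at their own pace and stop on an object; "newtons" is the grip in N (left out, the last holds). Time passes only in rows, so rows that repeat a pose let the fingers close. It gives the time, the measured TCP pose, the force, the opening and the grip force at its end, in the units of the state.
- observe(): the state, without advancing time (a new reading comes with each control period).
- read_camera(name): name is "scene" or "top"; returns a dict with "frame" (384x512x3 uint8, blue, green, red), "depth" (384x512 float32, m along the optical axis (not along the pixel's ray), 0 where there is no reading), "vertical_fov" (degrees; the focal length in pixels is half the picture's height over the tangent of half this angle, whatever the lens; pixels are square), "cx", "cy" (the principal point, pixels), "rvec" (rotation vector, rad) and "tvec" (3), from world to camera coordinates, as OpenCV has them. Camera axes: x right, y down, z forward; pixel columns grow to the right and rows downward; lengths in m; the calibration is good to about 2 mm. A picture is of the moment at which its call begins.
- close_job(): hands the job in; it is judged then, once.
The state is a dict: "clock": time; "qpos": joint angles; "qd": joint speeds; "tau": joint torques, N m; "eef_pos": TCP position; "orientation": TCP orientation; "ft_force": force on the tool from outside, world axes, zero at the start; "torque": the same for the moment, N m; "width": finger opening in m; "grip_force": force on a finger pad.
Only numpy, scipy, OpenCV 4.12 (cv2) and the standard library are available. Lean on these libraries where they do the work, as an engineer would, in place of code of your own. Each camera call takes 0.05 s, during which the arm holds its last target. There are 200 camera calls.

## Working session

There is one attempt and no reset: what is moved stays moved. The work goes in short steps, Python scripts to look and compute and a tool call to move; the robot and the scene stay as the last step left them, time stands still between calls to the robot, and variables do not carry over. Pictures are saved under pics/ and viewed, at most 10 in all, crops included, and the job is handed in when it is done.

Besides the shell and the picture viewer there is one more tool, called after ">>>" by a JSON object that holds its "method" and its "body", one argument or row to a line. send_rows: Moves the arm, as the interface text tells. Its arguments: {"type":"object","properties":{"series":{"type":"array"},"newtons":{"type":"number"}},"required":["series"]}

```bash
mkdir -p pics; ls
cat > h.py <<'E'
from rig import *
import numpy as np, cv2
from scipy.spatial.transform import Rotation as R
def cam(n):
    c=read_camera(n); c['R']=cv2.Rodrigues(np.array(c['rvec'],float))[0]; c['t']=np.array(c['tvec'],float).ravel()
    c['f']=c['frame'].shape[0]/2/np.tan(np.radians(c['vertical_fov'])/2); return c
def pts(c):
    "world point per pixel from depth"
    h,w=c['depth'].shape; u,v=np.meshgrid(np.arange(w),np.arange(h)); d=c['depth']
    p=np.stack([(u-c['cx'])/c['f']*d,(v-c['cy'])/c['f']*d,d],-1)
    return (p-c['t'])@c['R']
def ray(c,u,v,z):
    d=c['R'].T@np.array([(u-c['cx'])/c['f'],(v-c['cy'])/c['f'],1]); o=-c['R'].T@c['t']
    return o+d*(z-o[2])/d[2]
E
python3 - <<'E'
from h import *
s=observe(); print({k:np.round(v,3).tolist() for k,v in s.items()})
try: print(pinch_z)
except Exception as e: print(e)
for n in('scene','top'):
    c=cam(n); cv2.imwrite(f'pics/{n}0.png',c['frame']); print(n,c['f'],c['cx'],c['cy'],(-c['R'].T@c['t']).round(3), (c['depth']>0).mean())
    np.savez(f'{n}0.npz',**{k:c[k] for k in('frame','depth','R','t','f','cx','cy')})
E
```

```text
pics
{'clock': 0.0, 'qpos': [1.077, 0.287, 1.578, 0.0, 1.279, -0.15], 'qd': [0.001, 0.001, -0.001, 0.002, 0.002, 0.001], 'tau': [0.001, -40.6, -29.262, -0.0, 0.006, -0.0], 'eef_pos': [0.227, 0.635, 0.201], 'orientation': [0.171, 0.985, -0.001, -0.0], 'ft_force': [-0.141, 0.899, -0.268], 'torque': [0.053, -0.017, -0.018], 'grip_force': 0.0, 'width': 0.085}
0.0187
scene 401.04316065091086 256.6323981622823 183.52464598609157 [1.425 0.491 0.94 ] 0.9963124593098959
top 498.80805568685366 248.507233710114 185.4798658704534 [ 0.407 -0.026  1.701] 0.9960174560546875
```

View pics/scene0.png

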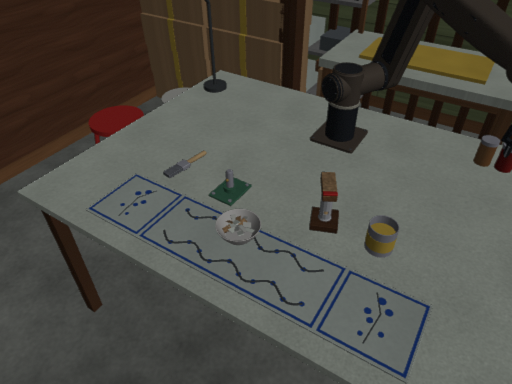

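View pics/top0.png

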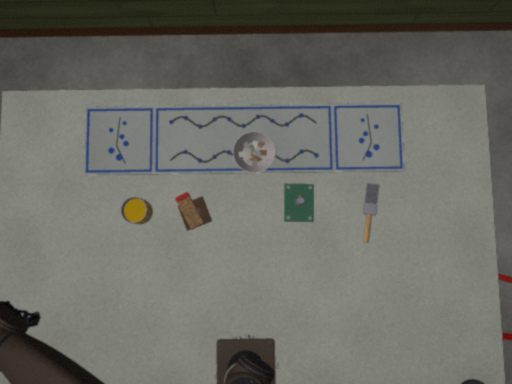

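The scene view shows the rest at (328,200), the foot at (230,185), the bowl at (238,226) and the tin at (381,236). The top view shows the bar with its red cap at (183,197), the foot at (299,203), the tin at (136,210) and the brush at (370,210). Next I'll measure the bar and foot.

Run:
```python
from h import *
L={n:dict(np.load(f'{n}0.npz')) for n in('top','scene')}
for n,c in L.items():
    P=pts(c); hsv=cv2.cvtColor(c['frame'],cv2.COLOR_BGR2HSV)
    x,y,z=P[...,0],P[...,1],P[...,2]
    reg=(x>.35)&(x<.9)&(abs(y)<.5)
    H,S,V=[hsv[...,i].astype(int) for i in range(3)]
    green=reg&(H>55)&(H<95)&(S>80)
    g=np.argwhere(green)[:,::-1].astype(np.float32); r=cv2.minAreaRect(g); b=cv2.boxPoints(r)
    w=np.array([ray(c,u,v,.01) for u,v in b]); print(n,'foot px',r,'\n corners',w[:,:2].round(4).tolist(),'ctr',w.mean(0).round(4), np.linalg.norm(np.diff(w,axis=0),axis=1).round(3))
    bar=reg&(z>.135)&(z<.19)&(y>0.0)&(y<.4)
    q=P[bar]; print(' bar n',len(q),'z',np.percentile(q[:,2],[5,50,95]).round(4))
    top=q[q[:,2]>.16] if n=='top' else q
    r=cv2.minAreaRect(top[:,:2].astype(np.float32)); print(' bar rect',r)
    red=bar&((H<6)|(H>172))&(S>130); print(' red',P[red].mean(0).round(4),red.sum())
    st=reg&(z>.05)&(z<.11)&(abs(x-w[:,0].mean())<.03)&(abs(y-w[:,1].mean())<.03)
    print(' stub pts',st.sum(),P[st].mean(0).round(4),P[st].max(0).round(3),P[st].min(0).round(3))
    st2=st&(z>.085); print(' stub top',P[st2].mean(0).round(4),st2.sum())
    u,v=g.mean(0).astype(int); k=26
    cr=cv2.resize(c['frame'][v-k-8:v+k-8,u-k:u+k],(520,520),interpolation=cv2.INTER_CUBIC); cv2.imwrite(f'pics/foot_{n}.png',cr)
    L[n]['crop']=cv2.resize(cr,(400,400))
cv2.imwrite('pics/foot.png',np.hstack([L['top']['crop'],L['scene']['crop']]))
```

```text
top foot px ((298.5, 202.5), (35.0, 27.0), 90.0) 
 corners [[0.6037, -0.1405], [0.6026, -0.2325], [0.4835, -0.2295], [0.4845, -0.1382]] ctr [ 0.5436 -0.1852  0.01  ] [0.092 0.119 0.091]
 bar n 530 z [0.1621 0.1693 0.175 ]
 bar rect ((0.5109158158302307, 0.16746532917022705), (0.10959140211343765, 0.044362954795360565), 28.03244972229004)
 red [0.5523 0.1892 0.1693] 56
 stub pts 66 [ 0.5438 -0.1835  0.0871] [ 0.564 -0.172  0.103] [ 0.531 -0.196  0.051]
 stub top [ 0.5439 -0.1848  0.0934] 50
scene foot px ((230.00003051757812, 190.00001525878906), (22.62741470336914, 35.35533905029297), 45.0) 
 corners [[0.609, -0.2319], [0.4421, -0.2398], [0.4905, -0.1354], [0.6464, -0.1351]] ctr [ 0.547  -0.1856  0.01  ] [0.167 0.115 0.156]
 bar n 459 z [0.1473 0.1699 0.1728]
 bar rect ((0.5171393156051636, 0.1676407754421234), (0.11246577650308609, 0.04432263597846031), 28.41794776916504)
 red [0.5589 0.1888 0.1696] 65
 stub pts 97 [ 0.5545 -0.182   0.079 ] [ 0.568 -0.17   0.098] [ 0.539 -0.199  0.051]
 stub top [ 0.5519 -0.1845  0.0936] 39
```

View pics/foot.png

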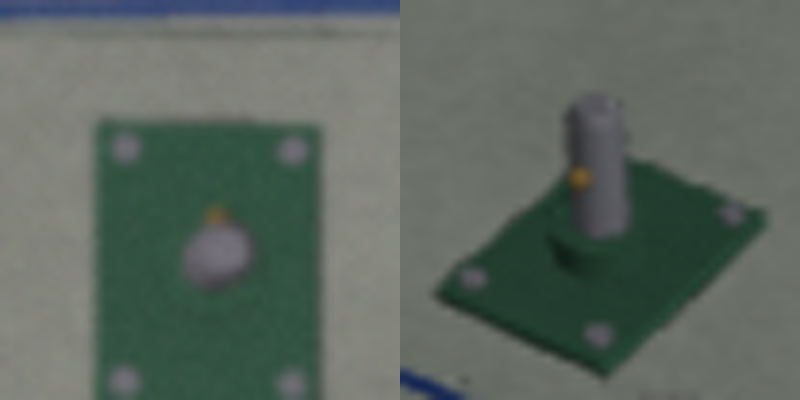

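The top crop shows the stub with the brass button at (216,213), pointing roughly along world +x. The scene crop shows the button at (580,178). Next I'll compute the button angle and the approach numbers.

```bash
cat >> h.py <<'E'
def go(pos,yawy=None,s=None):
    "shift cm / twist deg in tool axes to reach TCP pos, tool y at world yaw yawy(deg), pointing down"
    s=s or observe(); Q=R.from_quat(s['orientation']); d=Q.inv().apply(np.array(pos)-s['eef_pos'])*100
    tw=np.zeros(3)
    if yawy is not None:
        a=np.radians(yawy); y=np.array([np.cos(a),np.sin(a),0]); z=np.array([0,0,-1.]); x=np.cross(y,z)
        tw=np.degrees((Q.inv()*R.from_matrix(np.c_[x,y,z])).as_rotvec())
    print('lin cm',d.round(2),'twist',tw.round(2))
E
python3 - <<'E'
from h import *
for n in('top','scene'):
    c=dict(np.load(f'{n}0.npz')); P=pts(c); hsv=cv2.cvtColor(c['frame'],cv2.COLOR_BGR2HSV).astype(int)
    x,y=P[...,0],P[...,1]; m=(abs(x-.555)<.05)&(abs(y+.185)<.04)&(hsv[...,0]>8)&(hsv[...,0]<28)&(hsv[...,1]>90)
    px=np.argwhere(m)[:,::-1]; u=px.mean(0); print(n,px.tolist(),u,'at z.062',ray(c,*u,.062).round(4),'.066',ray(c,*u,.066).round(4), 'depth',P[m].mean(0).round(4))
    # red-cap end top edge & tin
    t=(P[...,2]>.08)&(P[...,2]<.11)&(y>.2)&(y<.4)&(x>.4)&(x<.7); print(' tin',P[t].mean(0).round(3))
    b=(P[...,2]>.04)&(P[...,2]<.06)&(abs(y+.09)<.1)&(x>.56)&(x<.8); print(' bowl',P[b].min(0).round(3),P[b].max(0).round(3))
go([.40,.40,.24],118); go([.513,.1675,.22],118)
E
```

```text
top [[299, 196]] [299. 196.] at z.062 [ 0.5606 -0.1824  0.062 ] .066 [ 0.5602 -0.182   0.066 ] depth [ 0.5603 -0.1821  0.0651]
 tin [0.52  0.355 0.091]
 bowl [ 0.564 -0.186  0.04 ] [0.783 0.008 0.06 ]
scene [[226, 179], [227, 179], [226, 180], [227, 180], [228, 180], [226, 181], [227, 181]] [226.71428571 180.        ] at z.062 [ 0.5611 -0.1876  0.062 ] .066 [ 0.5651 -0.1845  0.066 ] depth [ 0.5645 -0.1849  0.0655]
 tin [0.525 0.355 0.09 ]
 bowl [ 0.56  -0.188  0.04 ] [0.785 0.01  0.06 ]
lin cm [-24.19 -16.3   -3.88] twist [ -0.11  -0.07 -47.7 ]
lin cm [-42.66 -34.38  -1.84] twist [ -0.11  -0.07 -47.7 ]
```

>>> {"method": "send_rows", "body": {
  "series": [
    {"linear": [-4.3, -3.4, -0.5], "twist": [0, 0, -6], "gripper": 1},
    {"linear": [-8.6, -6.8, -1.0], "twist": [0, 0, -12], "gripper": 1},
    {"linear": [-12.9, -10.2, -1.5], "twist": [0, 0, -18], "gripper": 1},
    {"linear": [-17.2, -13.6, -1.8], "twist": [0, 0, -24], "gripper": 1},
    {"linear": [-21.5, -17, -1.8], "twist": [0, 0, -30], "gripper": 1},
    {"linear": [-25.8, -20.4, -1.8], "twist": [0, 0, -36], "gripper": 1},
    {"linear": [-30.1, -23.8, -1.8], "twist": [0, 0, -42], "gripper": 1},
    {"linear": [-34.4, -27.4, -1.8], "twist": [0, 0, -47.7], "gripper": 1},
    {"linear": [-38.6, -31, -1.8], "twist": [0, 0, -47.7], "gripper": 1},
    {"linear": [-42.6, -34.4, -1.8], "twist": [0, 0, -47.7], "gripper": 1}
  ]
}}

```text
clock: 1.1
eef_pos: [0.4887, 0.2079, 0.2199]
orientation: [-0.242, 0.97, 0.0, -0.0]
ft_force: [0.5, -0.0, 0.4]
width: 0.0854
grip_force: 0.0
```

>>> {"method": "send_rows", "body": {
  "series": [
    {"linear": [0, 0, 0], "twist": [0, 0, 0], "gripper": 1},
    {"linear": [0, 0, 0], "twist": [0, 0, 0], "gripper": 1}
  ]
}}

```text
clock: 1.3
eef_pos: [0.4885, 0.2089, 0.2197]
orientation: [-0.241, 0.971, 0.0, -0.001]
ft_force: [0.1, 0.3, 1.1]
width: 0.0851
grip_force: 0.0
```

Run:
```python
from h import *
s=observe(); print(s['clock'],s['eef_pos'],s['ft_force']); go([.513,.1675,.134],118)
c=cam('scene'); cv2.imwrite('pics/s1.png',cv2.resize(c['frame'][120:250,240:410],(680,520),interpolation=cv2.INTER_CUBIC))
```

```text
1.3 [0.48847461 0.20888276 0.21968335] [0.1185305  0.34801639 1.11760296]
lin cm [-0.25 -4.81  8.56] twist [ 0.05 -0.06 -0.17]
```

View pics/s1.png

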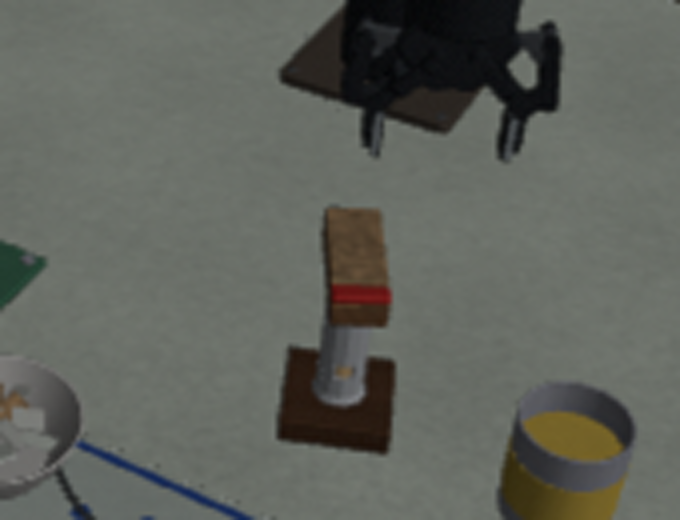

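The gripper is upper right of the bar, jaws at (375,140) and (510,140), and aligned across its width. It's about 48 mm short sideways, so I'll shift over and then descend.

>>> {"method": "send_rows", "body": {
  "series": [
    {"linear": [-0.2, -2.5, 0], "twist": [0, 0, 0], "gripper": 1},
    {"linear": [-0.25, -4.8, 0], "twist": [0, 0, 0], "gripper": 1},
    {"linear": [-0.25, -4.8, 0], "twist": [0, 0, 0], "gripper": 1},
    {"linear": [-0.25, -4.8, 2], "twist": [0, 0, 0], "gripper": 1},
    {"linear": [-0.25, -4.8, 4], "twist": [0, 0, 0], "gripper": 1},
    {"linear": [-0.25, -4.8, 6], "twist": [0, 0, 0], "gripper": 1},
    {"linear": [-0.25, -4.8, 7.5], "twist": [0, 0, 0], "gripper": 1},
    {"linear": [-0.25, -4.8, 8.5], "twist": [0, 0, 0], "gripper": 1},
    {"linear": [-0.25, -4.8, 8.5], "twist": [0, 0, 0], "gripper": 1}
  ]
}}

```text
clock: 2.25
eef_pos: [0.5117, 0.1694, 0.1335]
orientation: [-0.243, 0.97, 0.0, -0.002]
ft_force: [0.6, 0.2, -0.0]
width: 0.0853
grip_force: 0.0
```

>>> {"method": "send_rows", "body": {
  "series": [
    {"linear": [0, 0, 0], "twist": [0, 0, 0], "gripper": 0.3},
    {"linear": [0, 0, 0], "twist": [0, 0, 0], "gripper": 0.1},
    {"linear": [0, 0, 0], "twist": [0, 0, 0], "gripper": 0},
    {"linear": [0, 0, 0], "twist": [0, 0, 0], "gripper": -0.2},
    {"linear": [0, 0, 0], "twist": [0, 0, 0], "gripper": -0.5},
    {"linear": [0, 0, 0], "twist": [0, 0, 0], "gripper": -0.5},
    {"linear": [0, 0, 0], "twist": [0, 0, 0], "gripper": -0.5},
    {"linear": [0, 0, 0], "twist": [0, 0, 0], "gripper": -0.5}
  ],
  "newtons": 50
}}

```text
clock: 3.05
eef_pos: [0.5143, 0.1687, 0.1368]
orientation: [-0.242, 0.97, -0.0, 0.001]
ft_force: [-0.3, 0.7, 6.2]
width: 0.0413
grip_force: 50.3
```

>>> {"method": "send_rows", "body": {
  "series": [
    {"linear": [0, 0, -0.5], "twist": [0, 0, 0], "gripper": -0.5},
    {"linear": [0, 0, -1.5], "twist": [0, 0, 0], "gripper": -0.5},
    {"linear": [0, 0, -3], "twist": [0, 0, 0], "gripper": -0.5},
    {"linear": [0, 0, -4.5], "twist": [0, 0, 0], "gripper": -0.5},
    {"linear": [0, 0, -6], "twist": [0, 0, 0], "gripper": -0.5},
    {"linear": [0, 0, -7.5], "twist": [0, 0, 0], "gripper": -0.5},
    {"linear": [0, 0, -9], "twist": [0, 0, 0], "gripper": -0.5},
    {"linear": [0, 0, -10], "twist": [0, 0, 0], "gripper": -0.5},
    {"linear": [0, 0, -10], "twist": [0, 0, 0], "gripper": -0.5},
    {"linear": [0, 0, -10], "twist": [0, 0, 0], "gripper": -0.5}
  ]
}}

```text
clock: 4.05
eef_pos: [0.513, 0.1686, 0.2351]
orientation: [-0.242, 0.97, 0.0, -0.0]
ft_force: [-0.5, -0.4, -2.8]
width: 0.0408
grip_force: 51.0
```

Run:
```python
from h import *
s=observe(); print(s['clock'],s['eef_pos'],s['ft_force'],s['torque'],s['width'])
go([.545,-.185,.245],90)
for n in('scene','top'):
    c=cam(n); P=pts(c); e=np.array(s['eef_pos'])
    z=P[...,2]; near=np.hypot(P[...,0]-e[0],P[...,1]-e[1])<.035
    t=near&(z>.125)&(z<.225); q=P[t]; print(n,'tube',len(q))
    if n=='scene' and len(q)>20:
        for a in np.arange(.125,.225,.02):
            k=q[(q[:,2]>=a)&(q[:,2]<a+.02)]; print(a.round(3),len(k),k.mean(0).round(4) if len(k) else '')
    if n=='scene': cv2.imwrite('pics/s2.png',cv2.resize(c['frame'][90:250,240:410],(595,560),interpolation=cv2.INTER_CUBIC))
```

```text
4.05 [0.51296285 0.16862083 0.23506049] [-0.5265512  -0.36954654 -2.78714156] [-0.01073465  0.01631591 -0.0072322 ] 0.040838635625636645
lin cm [ 13.77 -32.73  -0.99] twist [ 0.0e+00 -2.0e-02  2.8e+01]
scene tube 283
0.125 77 [0.5226 0.1704 0.1343]
0.145 52 [0.5263 0.1702 0.1534]
0.165 66 [0.5271 0.171  0.1754]
0.185 68 [0.5269 0.1714 0.1953]
0.205 20 [0.5289 0.1687 0.2087]
top tube 4
```

View pics/s2.png

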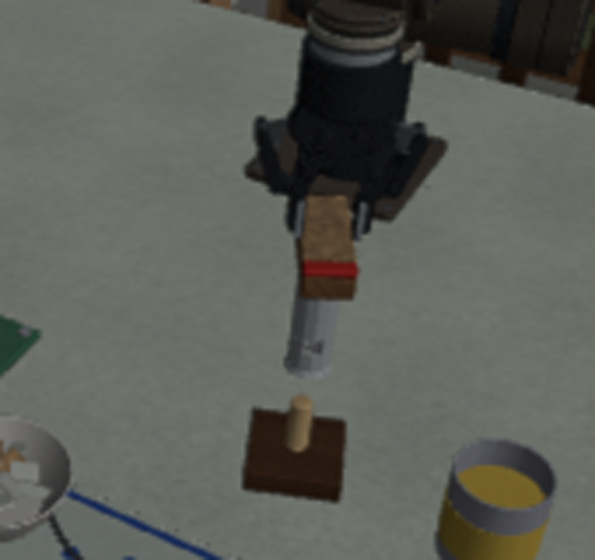

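The rest hangs straight from the gripper, tube bottom at (308,372), and clear of the dowel. I'll carry it over the stub and turn it toward yaw 0.

>>> {"method": "send_rows", "body": {
  "series": [
    {"linear": [0.7, -1.6, 0], "twist": [0, 0, 1], "gripper": -0.5},
    {"linear": [2.1, -5, 0], "twist": [0, 0, 4], "gripper": -0.5},
    {"linear": [3.8, -9, 0], "twist": [0, 0, 8], "gripper": -0.5},
    {"linear": [5.5, -13, 0], "twist": [0, 0, 12], "gripper": -0.5},
    {"linear": [7.2, -17, 0], "twist": [0, 0, 16], "gripper": -0.5},
    {"linear": [8.9, -21, 0], "twist": [0, 0, 20], "gripper": -0.5},
    {"linear": [10.6, -25, 0], "twist": [0, 0, 24], "gripper": -0.5},
    {"linear": [12, -28.5, 0], "twist": [0, 0, 28], "gripper": -0.5},
    {"linear": [13.2, -31.4, 0], "twist": [0, 0, 28], "gripper": -0.5},
    {"linear": [13.8, -32.7, 0], "twist": [0, 0, 28], "gripper": -0.5}
  ]
}}

```text
clock: 5.15
eef_pos: [0.5443, -0.1874, 0.2339]
orientation: [0.001, 1.0, 0.0, -0.001]
ft_force: [0.3, 0.8, -3.4]
width: 0.0416
grip_force: 51.2
```

>>> {"method": "send_rows", "body": {
  "series": [
    {"linear": [0, 0, 0], "twist": [0, 0, 0], "gripper": -0.5},
    {"linear": [0, 0, 0], "twist": [0, 0, 0], "gripper": -0.5},
    {"linear": [0, 0, 0], "twist": [0, 0, 0], "gripper": -0.5},
    {"linear": [0, 0, 0], "twist": [0, 0, 0], "gripper": -0.5}
  ]
}}

```text
clock: 5.55
eef_pos: [0.5448, -0.1834, 0.2352]
orientation: [-0.001, 1.0, 0.0, -0.0]
ft_force: [-0.4, 0.1, -3.1]
width: 0.041
grip_force: 51.2
```

Run:
```python
from h import *
s=observe(); print(s['clock'],s['eef_pos'],s['ft_force'],s['torque'],s['width'],s['qpos'])
go([.545,-.185,.235],90)
e=np.array(s['eef_pos'])
c=cam('scene'); P=pts(c); z=P[...,2]; near=np.hypot(P[...,0]-.555,P[...,1]+.178)<.035
o=-c['R'].T@c['t']
hsv=cv2.cvtColor(c['frame'],cv2.COLOR_BGR2HSV)
for lo,hi,r in((.045,.055,13.5),(.055,.07,13.5),(.07,.085,13.5),(.14,.16,18.5),(.16,.18,18.5),(.18,.2,18.5),(.2,.22,18.5)):
    m=near&(z>lo)&(z<hi); q=P[m][:,:2]
    if len(q)<6: print(lo,len(q)); continue
    # circle of known radius through the near-side points
    from scipy.optimize import least_squares
    f=least_squares(lambda p:np.hypot(*(q-p).T)-r/1000,q.mean(0)-.012*np.array([.79,.61]),loss='soft_l1',f_scale=.002)
    # silhouette: mid column per row
    vs=np.argwhere(m); mids=[(v,vs[vs[:,0]==v][:,1].min(),vs[vs[:,0]==v][:,1].max()) for v in np.unique(vs[:,0])]
    print(lo,hi,len(q),'fit',f.x.round(4),'res',np.sqrt((f.fun**2).mean()).round(4),mids[len(mids)//2])
cv2.imwrite('pics/s3.png',cv2.resize(c['frame'][90:230,160:300],(560,560),interpolation=cv2.INTER_CUBIC))
```

```text
5.55 [ 0.5448382  -0.18344423  0.23520137] [-0.43600571  0.07486544 -3.07444308] [ 0.05459848 -0.06033023  0.00541404] 0.04099537611683778 [-5.01340121e-01  4.23137460e-02  1.79252893e+00  2.99242181e-04
  1.30699316e+00 -2.07402485e+00]
lin cm [-0.02 -0.16  0.02] twist [ 0.02 -0.    0.1 ]
0.045 0.055 20 fit [ 0.547  -0.1878] res 0.002 (np.int64(182), np.int64(226), np.int64(233))
0.055 0.07 24 fit [ 0.5504 -0.1883] res 0.0023 (np.int64(180), np.int64(226), np.int64(232))
0.07 0.085 24 fit [ 0.5466 -0.1887] res 0.0015 (np.int64(176), np.int64(226), np.int64(232))
0.14 0.16 54 fit [ 0.545  -0.1842] res 0.002 (np.int64(159), np.int64(224), np.int64(234))
0.16 0.18 52 fit [ 0.5447 -0.1845] res 0.002 (np.int64(154), np.int64(223), np.int64(234))
0.18 0.2 57 fit [ 0.5446 -0.1839] res 0.0019 (np.int64(150), np.int64(223), np.int64(233))
0.2 0.22 50 fit [ 0.5451 -0.1839] res 0.0019 (np.int64(145), np.int64(223), np.int64(233))
```

View pics/s3.png

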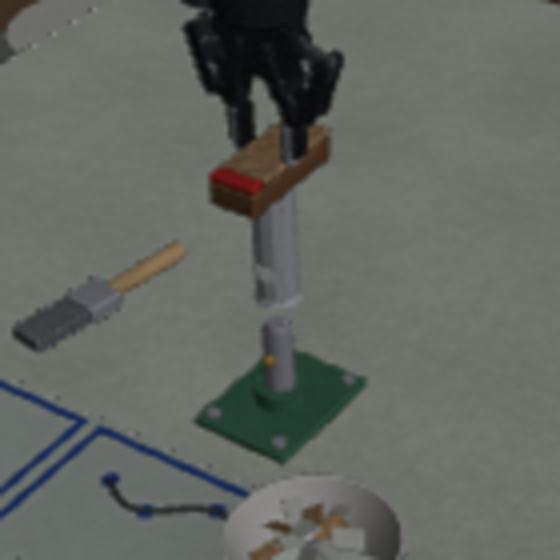

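The tube mouth at (277,300) sits almost directly above the stub top at (278,322), and the button shows at (268,360). The circle fits say to shift by (+2, -4) mm. I'll lower gently onto the stub.

>>> {"method": "send_rows", "body": {
  "series": [
    {"linear": [-0.1, -0.2, 0], "twist": [0, 0, 0], "gripper": -0.5},
    {"linear": [-0.2, -0.35, 0], "twist": [0, 0, 0], "gripper": -0.5},
    {"linear": [-0.2, -0.35, 0], "twist": [0, 0, 0], "gripper": -0.5},
    {"linear": [-0.2, -0.35, 1], "twist": [0, 0, 0], "gripper": -0.5},
    {"linear": [-0.2, -0.35, 2], "twist": [0, 0, 0], "gripper": -0.5},
    {"linear": [-0.2, -0.35, 2.6], "twist": [0, 0, 0], "gripper": -0.5},
    {"linear": [-0.2, -0.35, 3.1], "twist": [0, 0, 0], "gripper": -0.5},
    {"linear": [-0.2, -0.35, 3.6], "twist": [0, 0, 0], "gripper": -0.5},
    {"linear": [-0.2, -0.35, 3.9], "twist": [0, 0, 0], "gripper": -0.5},
    {"linear": [-0.2, -0.35, 4.2], "twist": [0, 0, 0], "gripper": -0.5}
  ]
}}

```text
clock: 6.6
eef_pos: [0.547, -0.1882, 0.1933]
orientation: [0.0, 1.0, 0.0, 0.0]
ft_force: [-0.7, 1.0, -1.0]
width: 0.041
grip_force: 51.6
```

>>> {"method": "send_rows", "body": {
  "series": [
    {"linear": [0, 0, 0], "twist": [0, 0, 0], "gripper": -0.5},
    {"linear": [0, 0, 0], "twist": [0, 0, 0], "gripper": -0.5}
  ]
}}

```text
clock: 6.8
eef_pos: [0.5468, -0.1881, 0.1932]
orientation: [-0.0, 1.0, 0.0, -0.0]
ft_force: [0.0, 0.7, -3.1]
width: 0.041
grip_force: 51.3
```

Run:
```python
from h import *
s=observe(); print(s['clock'],s['eef_pos'],s['ft_force'],s['torque'],s['width']); go([.547,-.187,.138],90)
```

```text
6.8 [ 0.54682414 -0.18806093  0.19322586] [ 0.01336765  0.71571276 -3.10317775] [ 0.30080379 -0.0506646  -0.06210356] 0.04095086995394531
lin cm [-0.02  0.1   5.52] twist [ 0.04 -0.    0.  ]
```

>>> {"method": "send_rows", "body": {
  "series": [
    {"linear": [0, 0, 0.4], "twist": [0, 0, 0], "gripper": -0.5},
    {"linear": [0, 0, 0.8], "twist": [0, 0, 0], "gripper": -0.5},
    {"linear": [0, 0, 1.2], "twist": [0, 0, 0], "gripper": -0.5},
    {"linear": [0, 0, 1.2], "twist": [0, 0, 0], "gripper": -0.5}
  ]
}}

```text
clock: 7.2
eef_pos: [0.5463, -0.188, 0.1801]
orientation: [-0.0, 1.0, 0.0, -0.001]
ft_force: [0.0, 1.8, -4.2]
width: 0.041
grip_force: 51.2
```

Run:
```python
from h import *
s=observe(); print(s['clock'],s['eef_pos'],s['ft_force'],s['torque'],s['width'])
```

```text
7.2 [ 0.54630371 -0.18801577  0.18010979] [ 0.02954741  1.82219224 -4.18621703] [ 0.44382822 -0.01302112 -0.00250863] 0.04100350884245481
```

>>> {"method": "send_rows", "body": {
  "series": [
    {"linear": [0, 0.1, 0], "twist": [0, 0, 0], "gripper": -0.5},
    {"linear": [0, 0.1, 0.4], "twist": [0, 0, 0], "gripper": -0.5},
    {"linear": [0, 0.1, 0.8], "twist": [0, 0, 0], "gripper": -0.5},
    {"linear": [0, 0.1, 1.2], "twist": [0, 0, 0], "gripper": -0.5},
    {"linear": [0, 0.1, 1.6], "twist": [0, 0, 0], "gripper": -0.5},
    {"linear": [0, 0.1, 2.0], "twist": [0, 0, 0], "gripper": -0.5},
    {"linear": [0, 0.1, 2.0], "twist": [0, 0, 0], "gripper": -0.5}
  ]
}}

```text
clock: 7.9
eef_pos: [0.5462, -0.1871, 0.1597]
orientation: [-0.0, 1.0, 0.0, -0.001]
ft_force: [0.0, 1.8, -2.0]
width: 0.0411
grip_force: 51.5
```

Run:
```python
from h import *
s=observe(); print(s['clock'],s['eef_pos'],s['ft_force'],s['torque'],s['width'])
```

```text
7.9 [ 0.54621118 -0.18710102  0.15973258] [ 0.01667071  1.75545358 -1.97197508] [ 0.45113566 -0.22314938  0.0138527 ] 0.0411283965596124
```

>>> {"method": "send_rows", "body": {
  "series": [
    {"linear": [0, 0.1, 0], "twist": [0, 0, 0], "gripper": -0.5},
    {"linear": [0, 0.1, 0.4], "twist": [0, 0, 0], "gripper": -0.5},
    {"linear": [0, 0.1, 0.8], "twist": [0, 0, 0], "gripper": -0.5},
    {"linear": [0, 0.1, 1.2], "twist": [0, 0, 0], "gripper": -0.5},
    {"linear": [0, 0.1, 1.5], "twist": [0, 0, 0], "gripper": -0.5},
    {"linear": [0, 0.1, 1.8], "twist": [0, 0, 0], "gripper": -0.5},
    {"linear": [0, 0.1, 1.8], "twist": [0, 0, 0], "gripper": -0.5}
  ]
}}

```text
clock: 8.6
eef_pos: [0.5458, -0.1862, 0.1417]
orientation: [-0.0, 1.0, 0.0, -0.001]
ft_force: [-0.9, 0.9, -3.5]
width: 0.0409
grip_force: 51.3
```

Run:
```python
from h import *
s=observe(); print(s['clock'],s['eef_pos'],s['ft_force'],s['torque'],s['width'])
```

```text
8.6 [ 0.54578531 -0.18621719  0.14170531] [-0.88211032  0.90762049 -3.504263  ] [ 0.03663583 -0.0252769   0.02002153] 0.04094744595273732
```

>>> {"method": "send_rows", "body": {
  "series": [
    {"linear": [0, 0, 0.15], "twist": [0, 0, 0], "gripper": -0.5},
    {"linear": [0, 0, 0.3], "twist": [0, 0, 0], "gripper": -0.5},
    {"linear": [0, 0, 0.4], "twist": [0, 0, 0], "gripper": -0.5},
    {"linear": [0, 0, 0.4], "twist": [0, 0, 0], "gripper": -0.5}
  ]
}}

```text
clock: 9.0
eef_pos: [0.5472, -0.1866, 0.14]
orientation: [-0.0, 1.0, -0.0, 0.001]
ft_force: [-0.6, 0.1, 0.0]
width: 0.041
grip_force: 52.0
```

Run:
```python
from h import *
s=observe(); print(s['clock'],s['eef_pos'],s['ft_force'],s['torque'],s['width'])
```

```text
9.0 [ 0.54722244 -0.18659456  0.14002111] [-0.57711523  0.13897394  0.04219722] [0.06532511 0.08305282 0.00232673] 0.041005195836077146
```

>>> {"method": "send_rows", "body": {
  "series": [
    {"linear": [0, 0, 0.15], "twist": [0, 0, 0], "gripper": -0.5},
    {"linear": [0, 0, 0.3], "twist": [0, 0, 0], "gripper": -0.5},
    {"linear": [0, 0, 0.3], "twist": [0, 0, 0], "gripper": -0.5}
  ]
}}

```text
clock: 9.3
eef_pos: [0.5487, -0.187, 0.1399]
orientation: [0.0, 1.0, -0.001, 0.002]
ft_force: [-1.8, 0.7, 9.1]
width: 0.0409
grip_force: 53.5
```

Run:
```python
from h import *
s=observe(); print(s['clock'],s['eef_pos'],s['ft_force'],s['torque'],s['width'])
c=cam('scene'); cv2.imwrite('pics/s4.png',cv2.resize(c['frame'][140:205,195:260],(585,585),interpolation=cv2.INTER_CUBIC))
```

```text
9.3 [ 0.54872979 -0.18700675  0.13987078] [-1.79995258  0.69933165  9.12106215] [0.4593348  0.19975516 0.00132116] 0.04094145479676327
```

View pics/s4.png

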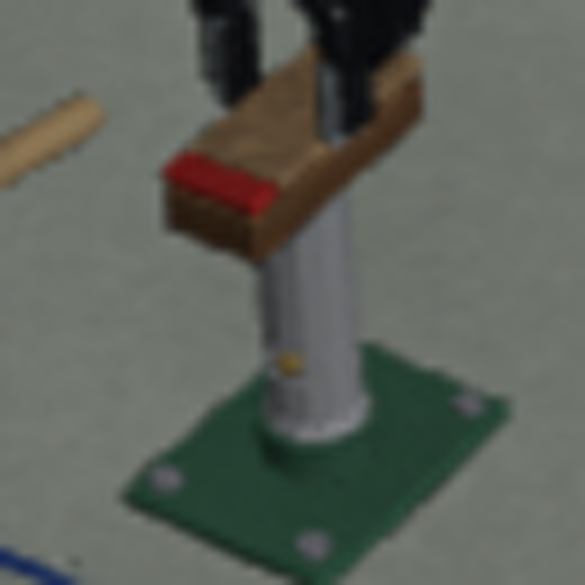

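The tube sits on the collar and brass shows at (291,363), toward the right side of the hole. I'll turn gently toward +yaw to feel for the pop.

>>> {"method": "send_rows", "body": {
  "series": [
    {"linear": [0, 0, -0.2], "twist": [0, 0, 0], "gripper": -0.5},
    {"linear": [0, 0, -0.2], "twist": [0, 0, -1.5], "gripper": -0.5},
    {"linear": [0, 0, -0.2], "twist": [0, 0, -3], "gripper": -0.5},
    {"linear": [0, 0, -0.2], "twist": [0, 0, -3], "gripper": -0.5}
  ]
}}

```text
clock: 9.75
eef_pos: [0.5478, -0.1871, 0.1399]
orientation: [-0.027, 1.0, -0.001, 0.001]
ft_force: [-0.1, 0.6, 5.6]
width: 0.0411
grip_force: 53.0
```

```bash
cat > st.py <<'E'
from h import *
s=observe(); m=R.from_quat(s['orientation']).as_matrix(); print(s['clock'],s['eef_pos'].round(4),'yaw',np.degrees(np.arctan2(m[1,1],m[0,1])).round(2)-90,'F',s['ft_force'].round(2),'T',s['torque'].round(3),s['width'].round(4) if hasattr(s['width'],'round') else s['width'])
E
python3 st.py
```

```text
9.75 [ 0.5478 -0.1871  0.1399] yaw 3.069999999999993 F [-0.09  0.63  5.6 ] T [ 0.044  0.11  -0.038] 0.04112769533456372
```

>>> {"method": "send_rows", "body": {
  "series": [
    {"linear": [0, 0, 0], "twist": [0, 0, -1.5], "gripper": -0.5},
    {"linear": [0, 0, 0], "twist": [0, 0, -3], "gripper": -0.5},
    {"linear": [0, 0, 0], "twist": [0, 0, -3], "gripper": -0.5}
  ]
}}

```text
clock: 10.05
eef_pos: [0.548, -0.187, 0.1399]
orientation: [-0.053, 0.999, -0.001, 0.001]
ft_force: [0.3, 0.5, 5.0]
width: 0.0409
grip_force: 53.0
```

```bash
python3 st.py
```

```text
10.05 [ 0.548  -0.187   0.1399] yaw 6.069999999999993 F [0.27 0.55 5.04] T [ 0.192  0.055 -0.034] 0.04088682364470954
```

>>> {"method": "send_rows", "body": {
  "series": [
    {"linear": [0, 0, 0], "twist": [0, 0, -1.5], "gripper": -0.5},
    {"linear": [0, 0, 0], "twist": [0, 0, -3], "gripper": -0.5},
    {"linear": [0, 0, 0], "twist": [0, 0, -3], "gripper": -0.5}
  ]
}}

```text
clock: 10.35
eef_pos: [0.548, -0.1869, 0.1399]
orientation: [-0.079, 0.997, -0.001, 0.002]
ft_force: [0.1, 0.7, 5.8]
width: 0.0412
grip_force: 53.0
```

```bash
python3 st.py
```

```text
10.35 [ 0.548  -0.1869  0.1399] yaw 9.040000000000006 F [0.09 0.72 5.82] T [ 0.139  0.019 -0.028] 0.041202353388125695
```

>>> {"method": "send_rows", "body": {
  "series": [
    {"linear": [0, 0, 0], "twist": [0, 0, -1.5], "gripper": -0.5},
    {"linear": [0, 0, 0], "twist": [0, 0, -3], "gripper": -0.5},
    {"linear": [0, 0, 0], "twist": [0, 0, -3], "gripper": -0.5}
  ]
}}

```text
clock: 10.65
eef_pos: [0.548, -0.1869, 0.1398]
orientation: [-0.104, 0.995, -0.001, 0.002]
ft_force: [-0.4, 0.2, 5.0]
width: 0.0407
grip_force: 53.0
```

```bash
python3 st.py
python3 - <<'E'
from h import *
c=cam('scene'); cv2.imwrite('pics/s5.png',cv2.resize(c['frame'][140:205,195:260],(585,585),interpolation=cv2.INTER_CUBIC))
hsv=cv2.cvtColor(c['frame'],cv2.COLOR_BGR2HSV)[172:188,220:240].astype(int); m=(hsv[...,0]>8)&(hsv[...,0]<28)&(hsv[...,1]>90); print(m.sum(),np.argwhere(m).mean(0))
E
```

```text
10.65 [ 0.548  -0.1869  0.1398] yaw 12.0 F [-0.38  0.19  5.02] T [ 0.182  0.083 -0.234] 0.040728734537448616
4 [8.25 7.  ]
```

View pics/s5.png

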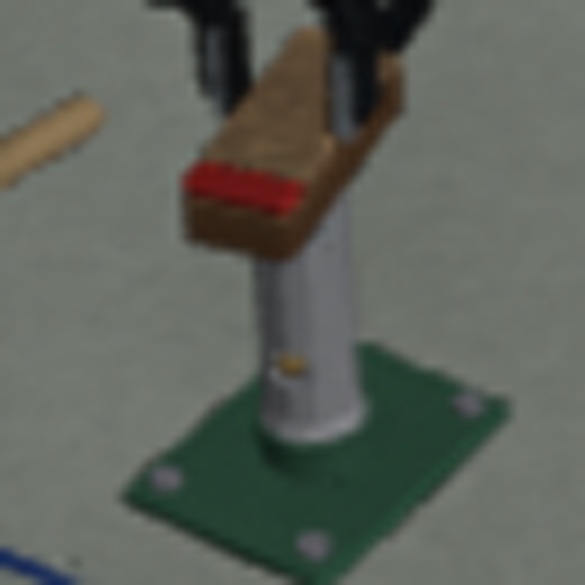

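The resisting torque jumped to -0.23 N m at +12°, so the button has caught the hole edge. I'll turn back to find the other edge.

>>> {"method": "send_rows", "body": {
  "series": [
    {"linear": [0, 0, 0], "twist": [0, 0, 2], "gripper": -0.5},
    {"linear": [0, 0, 0], "twist": [0, 0, 4], "gripper": -0.5},
    {"linear": [0, 0, 0], "twist": [0, 0, 4], "gripper": -0.5}
  ]
}}

```text
clock: 11.0
eef_pos: [0.5479, -0.187, 0.1399]
orientation: [-0.07, 0.998, -0.001, 0.001]
ft_force: [-0.3, 0.1, 5.2]
width: 0.041
grip_force: 53.0
```

```bash
python3 st.py
```

```text
11.0 [ 0.5479 -0.187   0.1399] yaw 8.040000000000006 F [-0.35  0.08  5.2 ] T [ 0.17   0.041 -0.014] 0.04099968090227365
```

>>> {"method": "send_rows", "body": {
  "series": [
    {"linear": [0, 0, 0], "twist": [0, 0, 1.5], "gripper": -0.5},
    {"linear": [0, 0, 0], "twist": [0, 0, 3], "gripper": -0.5},
    {"linear": [0, 0, 0], "twist": [0, 0, 3], "gripper": -0.5}
  ]
}}

```text
clock: 11.3
eef_pos: [0.5479, -0.1869, 0.1398]
orientation: [-0.044, 0.999, -0.001, 0.001]
ft_force: [-0.1, 0.3, 5.7]
width: 0.0413
grip_force: 53.0
```

```bash
python3 st.py
```

```text
11.3 [ 0.5479 -0.1869  0.1398] yaw 5.049999999999997 F [-0.12  0.26  5.69] T [0.246 0.091 0.018] 0.04131205478568359
```

>>> {"method": "send_rows", "body": {
  "series": [
    {"linear": [0, 0, 0], "twist": [0, 0, 1.5], "gripper": -0.5},
    {"linear": [0, 0, 0], "twist": [0, 0, 3], "gripper": -0.5},
    {"linear": [0, 0, 0], "twist": [0, 0, 3], "gripper": -0.5}
  ]
}}

```text
clock: 11.6
eef_pos: [0.5478, -0.1868, 0.1399]
orientation: [-0.018, 1.0, -0.001, 0.001]
ft_force: [-0.7, 1.1, 5.9]
width: 0.0413
grip_force: 53.1
```

```bash
python3 st.py
```

```text
11.6 [ 0.5478 -0.1868  0.1399] yaw 2.0600000000000023 F [-0.73  1.05  5.91] T [0.269 0.101 0.016] 0.04128310060613695
```

>>> {"method": "send_rows", "body": {
  "series": [
    {"linear": [0, 0, 0], "twist": [0, 0, 1.5], "gripper": -0.5},
    {"linear": [0, 0, 0], "twist": [0, 0, 3], "gripper": -0.5},
    {"linear": [0, 0, 0], "twist": [0, 0, 3], "gripper": -0.5}
  ]
}}

```text
clock: 11.9
eef_pos: [0.5478, -0.1866, 0.1398]
orientation: [0.008, 1.0, -0.0, 0.001]
ft_force: [0.3, 1.6, 6.2]
width: 0.0414
grip_force: 53.1
```

```bash
python3 st.py
```

```text
11.9 [ 0.5478 -0.1866  0.1398] yaw -0.9500000000000028 F [0.27 1.56 6.19] T [0.323 0.104 0.066] 0.04135786524754867
```

>>> {"method": "send_rows", "body": {
  "series": [
    {"linear": [0, 0, 0], "twist": [0, 0, 1], "gripper": -0.5},
    {"linear": [0, 0, 0], "twist": [0, 0, 2], "gripper": -0.5},
    {"linear": [0, 0, 0], "twist": [0, 0, 2], "gripper": -0.5}
  ]
}}

```text
clock: 12.2
eef_pos: [0.5479, -0.1865, 0.1399]
orientation: [0.026, 1.0, -0.0, 0.001]
ft_force: [-0.8, 1.1, 6.7]
width: 0.0405
grip_force: 53.1
```

```bash
python3 st.py
```

```text
12.2 [ 0.5479 -0.1865  0.1399] yaw -2.9399999999999977 F [-0.81  1.12  6.73] T [0.328 0.083 0.056] 0.040482988929742475
```

>>> {"method": "send_rows", "body": {
  "series": [
    {"linear": [0, 0, 0], "twist": [0, 0, 1], "gripper": -0.5},
    {"linear": [0, 0, 0], "twist": [0, 0, 2], "gripper": -0.5},
    {"linear": [0, 0, 0], "twist": [0, 0, 2], "gripper": -0.5}
  ]
}}

```text
clock: 12.5
eef_pos: [0.5479, -0.1865, 0.1398]
orientation: [0.043, 0.999, -0.0, 0.001]
ft_force: [-1.4, 1.4, 5.6]
width: 0.0412
grip_force: 53.1
```

```bash
python3 st.py
```

```text
12.5 [ 0.5479 -0.1865  0.1398] yaw -4.939999999999998 F [-1.38  1.36  5.65] T [0.424 0.058 0.132] 0.04123518032299044
```

>>> {"method": "send_rows", "body": {
  "series": [
    {"linear": [0, 0, 0], "twist": [0, 0, 1], "gripper": -0.5},
    {"linear": [0, 0, 0], "twist": [0, 0, 2], "gripper": -0.5},
    {"linear": [0, 0, 0], "twist": [0, 0, 2], "gripper": -0.5}
  ]
}}

```text
clock: 12.8
eef_pos: [0.5479, -0.1863, 0.1398]
orientation: [0.06, 0.998, 0.0, 0.001]
ft_force: [0.1, 1.6, 6.6]
width: 0.0409
grip_force: 53.1
```

```bash
python3 st.py
python3 - <<'E'
from h import *
c=cam('scene'); cv2.imwrite('pics/s6.png',cv2.resize(c['frame'][160:195,210:245],(560,560),interpolation=cv2.INTER_CUBIC))
E
```

```text
12.8 [ 0.5479 -0.1863  0.1398] yaw -6.939999999999998 F [0.13 1.58 6.63] T [0.477 0.019 0.111] 0.040946746482828894
```

View pics/s6.png

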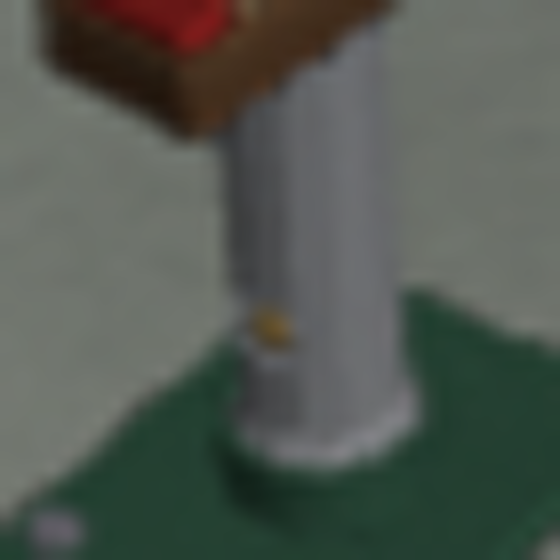

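Turning to -7° gave only mild drag, about 0.11 N m. In the picture the brass is at (270,327), at the hole. I'll go back to about +4°, ease the load, and use averaged depth to check whether the dome stands proud of the tube.

>>> {"method": "send_rows", "body": {
  "series": [
    {"linear": [0, 0, -0.1], "twist": [0, 0, -3], "gripper": -0.5},
    {"linear": [0, 0, -0.1], "twist": [0, 0, -6], "gripper": -0.5},
    {"linear": [0, 0, -0.1], "twist": [0, 0, -9], "gripper": -0.5},
    {"linear": [0, 0, -0.1], "twist": [0, 0, -11], "gripper": -0.5},
    {"linear": [0, 0, -0.1], "twist": [0, 0, -11], "gripper": -0.5}
  ]
}}

```text
clock: 13.35
eef_pos: [0.5474, -0.1865, 0.1399]
orientation: [-0.035, 0.999, -0.0, 0.001]
ft_force: [0.1, 0.3, 3.4]
width: 0.0412
grip_force: 52.7
```

```bash
python3 st.py
cat > br.py <<'E'
from h import *
D=[];F=[]
for i in range(8):
    c=cam('scene'); D.append(c['depth']); F.append(c['frame'].astype(float))
c['depth']=np.median(D,0).astype(np.float32); fr=np.mean(F,0).astype(np.uint8); P=pts(c)
hsv=cv2.cvtColor(fr,cv2.COLOR_BGR2HSV).astype(int); ax=np.array([.547,-.1865])
for v in range(177,185):
    print(v,[(u,int(hsv[v,u,0]),int(hsv[v,u,1]),int(hsv[v,u,2]),int(1e3*np.hypot(*(P[v,u,:2]-ax))*10)/10, int(1e3*P[v,u,2])) for u in range(223,232)])
# sub-pixel "brassness" centroid: R-B
w=(fr[174:187,221:238,2].astype(float)-fr[174:187,221:238,0]); w=np.clip(w-15,0,None)
v,u=np.mgrid[174:187,221:238]; print('brass',w.sum(),(w*u).sum()/w.sum(),(w*v).sum()/w.sum(), 'max',w.max())
E
python3 br.py
python3 - <<'E'
import numpy as np
c=np.load('scene0.npz'); fr=c['frame']
w=np.clip(fr[174:187,221:238,2].astype(float)-fr[174:187,221:238,0]-15,0,None); v,u=np.mgrid[174:187,221:238]; print('before',w.sum(),(w*u).sum()/w.sum(),(w*v).sum()/w.sum(),w.max())
E
```

```text
13.35 [ 0.5474 -0.1865  0.1399] yaw 4.030000000000001 F [0.12 0.29 3.38] T [ 0.236  0.037 -0.122] 0.04121019739821077
177 [(223, 47, 16, 110, 89.3, 0), (224, 70, 11, 70, 20.1, 74), (225, 105, 17, 61, 19.4, 77), (226, 105, 13, 77, 19.8, 80), (227, 105, 12, 87, 17.1, 79), (228, 105, 11, 90, 19.8, 81), (229, 108, 12, 105, 18.1, 80), (230, 108, 12, 108, 17.9, 80), (231, 105, 10, 104, 17.2, 78)]
178 [(223, 53, 18, 114, 83.5, 0), (224, 75, 7, 77, 19.2, 67), (225, 105, 14, 71, 19.5, 73), (226, 105, 7, 74, 19.5, 75), (227, 110, 9, 86, 19.0, 76), (228, 110, 9, 89, 18.1, 76), (229, 114, 12, 105, 17.8, 76), (230, 108, 12, 108, 17.7, 75), (231, 108, 12, 108, 19.2, 75)]
179 [(223, 51, 16, 113, 76.1, 1), (224, 75, 6, 79, 19.3, 62), (225, 20, 10, 80, 17.6, 65), (226, 21, 78, 88, 17.0, 68), (227, 21, 52, 93, 18.5, 71), (228, 20, 34, 91, 19.4, 72), (229, 105, 5, 100, 19.3, 72), (230, 105, 10, 106, 17.5, 70), (231, 105, 9, 108, 17.6, 70)]
180 [(223, 49, 18, 114, 71.9, 0), (224, 68, 12, 87, 19.3, 57), (225, 23, 26, 78, 17.5, 60), (226, 20, 122, 88, 20.3, 66), (227, 20, 136, 103, 16.4, 64), (228, 20, 10
[... 616 characters left out ...]
57), (231, 105, 10, 106, 18.7, 57)]
183 [(223, 75, 115, 62, 44.4, 10), (224, 77, 65, 55, 19.9, 40), (225, 90, 13, 57, 18.9, 48), (226, 105, 15, 70, 19.4, 52), (227, 108, 15, 87, 20.1, 54), (228, 108, 14, 90, 17.9, 53), (229, 105, 11, 97, 19.4, 54), (230, 105, 10, 106, 18.4, 53), (231, 113, 10, 107, 18.3, 53)]
184 [(223, 76, 114, 56, 39.4, 11), (224, 78, 53, 62, 20.5, 33), (225, 90, 13, 59, 19.1, 43), (226, 110, 12, 66, 18.6, 46), (227, 113, 12, 85, 18.8, 48), (228, 108, 14, 89, 18.4, 49), (229, 105, 11, 96, 19.6, 50), (230, 105, 10, 106, 17.8, 48), (231, 105, 10, 107, 18.4, 48)]
brass 117.0 226.83760683760684 179.97435897435898 max 40.0
before 194.0 226.89175257731958 179.68041237113403 43.0
```

```bash
cat > red.py <<'E'
from h import *
def redaz(fr,c,off,sc,tag):
    hsv=cv2.cvtColor(fr,cv2.COLOR_BGR2HSV).astype(int); m=((hsv[...,0]<6)|(hsv[...,0]>172))&(hsv[...,1]>140)
    if sc==1: k=np.zeros_like(m); k[140:205,195:260]=1; m&=k>0
    v,u=(np.argwhere(m).mean(0)+.5)/sc-.5; p=ray(c,u+off[0],v+off[1],.168); d=p[:2]-[.547,-.1865]
    print(tag,m.sum()/sc**2,(u+off[0]).round(2),(v+off[1]).round(2),'r',np.hypot(*d).round(4),'az',np.degrees(np.arctan2(d[1],d[0])).round(1))
c=cam('scene')
redaz(cv2.imread('pics/s4.png'),c,(195,140),9,'yaw0')
redaz(cv2.imread('pics/s5.png'),c,(195,140),9,'yaw12')
redaz(cv2.resize(c['frame'][140:205,195:260],(585,585),interpolation=cv2.INTER_CUBIC),c,(195,140),9,'now')
E
python3 red.py; python3 st.py
```

```text
yaw0 47.22222222222222 219.23 160.01 r 0.0462 az -1.2
yaw12 48.50617283950617 221.7 160.42 r 0.0443 az 9.4
now 47.666666666666664 220.35 159.97 r 0.0441 az 2.6
13.8 [ 0.5473 -0.1865  0.1399] yaw 3.989999999999995 F [-0.25  0.06  4.84] T [ 0.272 -0.032 -0.066] 0.041281211279233405
```

>>> {"method": "send_rows", "body": {
  "series": [
    {"linear": [0, 0, 0], "twist": [0, 0, -1.5], "gripper": -0.5},
    {"linear": [0, 0, 0], "twist": [0, 0, -3], "gripper": -0.5},
    {"linear": [0, 0, 0], "twist": [0, 0, -3], "gripper": -0.5}
  ]
}}

```text
clock: 14.1
eef_pos: [0.5472, -0.1867, 0.1399]
orientation: [-0.061, 0.998, -0.0, 0.001]
ft_force: [0.2, 0.4, 4.7]
width: 0.0413
grip_force: 52.9
```

```bash
python3 st.py
```

```text
14.1 [ 0.5472 -0.1867  0.1399] yaw 7.0 F [0.24 0.41 4.69] T [ 0.166  0.058 -0.119] 0.041312839396416993
```

>>> {"method": "send_rows", "body": {
  "series": [
    {"linear": [0, 0, 0], "twist": [0, 0, -1.5], "gripper": -0.5},
    {"linear": [0, 0, 0], "twist": [0, 0, -3], "gripper": -0.5},
    {"linear": [0, 0, 0], "twist": [0, 0, -3], "gripper": -0.5}
  ]
}}

```text
clock: 14.4
eef_pos: [0.5472, -0.187, 0.1399]
orientation: [-0.087, 0.996, -0.001, 0.001]
ft_force: [0.0, -0.5, 5.0]
width: 0.0411
grip_force: 52.9
```

```bash
python3 st.py
```

```text
14.4 [ 0.5472 -0.187   0.1399] yaw 9.989999999999995 F [ 0.04 -0.53  5.04] T [ 0.015 -0.033 -0.144] 0.04106736408970102
```

>>> {"method": "send_rows", "body": {
  "series": [
    {"linear": [0, 0, 0], "twist": [0, 0, -1], "gripper": -0.5},
    {"linear": [0, 0, 0], "twist": [0, 0, -2], "gripper": -0.5},
    {"linear": [0, 0, 0], "twist": [0, 0, -2], "gripper": -0.5}
  ]
}}

```text
clock: 14.7
eef_pos: [0.5473, -0.187, 0.1399]
orientation: [-0.104, 0.995, -0.001, 0.001]
ft_force: [-0.2, -0.7, 5.1]
width: 0.0412
grip_force: 52.9
```

```bash
python3 st.py
```

```text
14.7 [ 0.5473 -0.187   0.1399] yaw 11.969999999999999 F [-0.21 -0.75  5.14] T [ 0.041  0.023 -0.201] 0.041213919526592833
```

>>> {"method": "send_rows", "body": {
  "series": [
    {"linear": [0, 0, 0], "twist": [0, 0, -1], "gripper": -0.5},
    {"linear": [0, 0, 0], "twist": [0, 0, -2], "gripper": -0.5},
    {"linear": [0, 0, 0], "twist": [0, 0, -2], "gripper": -0.5}
  ]
}}

```text
clock: 15.0
eef_pos: [0.5474, -0.187, 0.1399]
orientation: [-0.121, 0.993, -0.001, 0.001]
ft_force: [0.9, -1.1, 5.2]
width: 0.041
grip_force: 53.0
```

```bash
python3 st.py; python3 red.py|tail -1; python3 br.py | tail -1
```

```text
15.0 [ 0.5474 -0.187   0.1399] yaw 13.950000000000003 F [ 0.88 -1.14  5.22] T [-0.047 -0.086 -0.384] 0.04104850162191533
now 48.0 222.14 160.38 r 0.0436 az 11.0
brass 115.0 226.87826086956522 179.9913043478261 max 39.0
```

Turning toward + now stiffens steadily (-0.12, -0.14, -0.20, -0.38 N m), so that is a stop. I'll check the minus side the same way.

>>> {"method": "send_rows", "body": {
  "series": [
    {"linear": [0, 0, 0], "twist": [0, 0, 4], "gripper": -0.5},
    {"linear": [0, 0, 0], "twist": [0, 0, 8], "gripper": -0.5},
    {"linear": [0, 0, 0], "twist": [0, 0, 10], "gripper": -0.5},
    {"linear": [0, 0, 0], "twist": [0, 0, 10], "gripper": -0.5}
  ]
}}

```text
clock: 15.85
eef_pos: [0.547, -0.1867, 0.1399]
orientation: [-0.035, 0.999, -0.001, 0.0]
ft_force: [-0.3, -0.2, 6.6]
width: 0.0408
grip_force: 53.0
```

```bash
python3 st.py
```

```text
15.85 [ 0.547  -0.1867  0.1399] yaw 4.030000000000001 F [-0.34 -0.22  6.57] T [0.103 0.134 0.042] 0.040765674385454025
```

>>> {"method": "send_rows", "body": {
  "series": [
    {"linear": [0, 0, 0], "twist": [0, 0, 4], "gripper": -0.5},
    {"linear": [0, 0, 0], "twist": [0, 0, 8], "gripper": -0.5},
    {"linear": [0, 0, 0], "twist": [0, 0, 10], "gripper": -0.5},
    {"linear": [0, 0, 0], "twist": [0, 0, 10], "gripper": -0.5}
  ]
}}

```text
clock: 16.25
eef_pos: [0.547, -0.1861, 0.1398]
orientation: [0.052, 0.999, 0.0, 0.0]
ft_force: [-0.1, 1.9, 5.9]
width: 0.0405
grip_force: 53.1
```

```bash
python3 st.py
```

```text
16.25 [ 0.547  -0.1861  0.1398] yaw -5.969999999999999 F [-0.14  1.94  5.89] T [0.351 0.069 0.007] 0.04053931287461964
```

>>> {"method": "send_rows", "body": {
  "series": [
    {"linear": [0, 0, 0], "twist": [0, 0, 1.5], "gripper": -0.5},
    {"linear": [0, 0, 0], "twist": [0, 0, 3], "gripper": -0.5},
    {"linear": [0, 0, 0], "twist": [0, 0, 3], "gripper": -0.5}
  ]
}}

```text
clock: 16.55
eef_pos: [0.547, -0.1858, 0.1398]
orientation: [0.078, 0.997, 0.0, 0.0]
ft_force: [-1.0, 2.1, 7.1]
width: 0.0411
grip_force: 53.1
```

```bash
python3 st.py;  python3 red.py|tail -1; python3 br.py | tail -1
```

```text
16.55 [ 0.547  -0.1858  0.1398] yaw -8.959999999999994 F [-0.98  2.11  7.07] T [0.506 0.01  0.126] 0.041128976171655
now 45.03703703703704 218.12 159.14 r 0.0447 az -9.0
brass 109.0 226.62385321100916 179.88990825688074 max 38.0
```

Turning either way gives an opposing sideways force: Fy goes from +2 at -9° to -1 at +14°. The brass stands about 20 mm from the axis, so the button is through the hole. I'll centre at about +4°, ease the load and release.

>>> {"method": "send_rows", "body": {
  "series": [
    {"linear": [0, 0, 0], "twist": [0, 0, -4], "gripper": -0.5},
    {"linear": [0, 0, 0], "twist": [0, 0, -8], "gripper": -0.5},
    {"linear": [0, 0, -0.1], "twist": [0, 0, -12.5], "gripper": -0.5},
    {"linear": [0, 0, -0.2], "twist": [0, 0, -12.5], "gripper": -0.5},
    {"linear": [0, 0, -0.2], "twist": [0, 0, -12.5], "gripper": -0.5}
  ]
}}

```text
clock: 17.5
eef_pos: [0.5462, -0.1862, 0.1401]
orientation: [-0.03, 1.0, 0.0, -0.001]
ft_force: [-0.2, -0.9, -1.0]
width: 0.0415
grip_force: 51.8
```

```bash
python3 st.py
```

```text
17.5 [ 0.5462 -0.1862  0.1401] yaw 3.4399999999999977 F [-0.15 -0.9  -1.02] T [-0.061 -0.102 -0.007] 0.041498519862128116
```

>>> {"method": "send_rows", "body": {
  "series": [
    {"linear": [0, 0, 0], "twist": [0, 0, 0], "gripper": 0.1},
    {"linear": [0, 0, 0], "twist": [0, 0, 0], "gripper": 0.3},
    {"linear": [0, 0, 0], "twist": [0, 0, 0], "gripper": 0.6},
    {"linear": [0, 0, 0], "twist": [0, 0, 0], "gripper": 1},
    {"linear": [0, 0, 0], "twist": [0, 0, 0], "gripper": 1},
    {"linear": [0, 0, 0], "twist": [0, 0, 0], "gripper": 1},
    {"linear": [0, 0, 0], "twist": [0, 0, 0], "gripper": 1}
  ]
}}

```text
clock: 18.2
eef_pos: [0.5469, -0.1863, 0.1413]
orientation: [-0.031, 1.0, -0.0, 0.0]
ft_force: [-0.3, 0.4, -0.2]
width: 0.0854
grip_force: 0.0
```

```bash
python3 st.py; python3 red.py|tail -1; python3 br.py | tail -1
```

```text
18.2 [ 0.5469 -0.1863  0.1413] yaw 3.5 F [-0.3   0.36 -0.23] T [ 0.007 -0.026 -0.046] 0.0853650237227644
now 47.148148148148145 220.03 159.77 r 0.0437 az 0.6
brass 134.0 226.8507462686567 179.8955223880597 max 41.0
```

>>> {"method": "send_rows", "body": {
  "series": [
    {"linear": [0, 0, -1], "twist": [0, 0, 0], "gripper": 1},
    {"linear": [0, 0, -2.5], "twist": [0, 0, 0], "gripper": 1},
    {"linear": [0, 0, -4.5], "twist": [0, 0, 0], "gripper": 1},
    {"linear": [0, 0, -7], "twist": [0, 0, 0], "gripper": 1},
    {"linear": [-1, 0, -10], "twist": [0, 0, 0], "gripper": 1},
    {"linear": [3, 0, -12], "twist": [0, 0, 0], "gripper": 1},
    {"linear": [7, 0, -12], "twist": [0, 0, 0], "gripper": 1},
    {"linear": [11, 0, -12], "twist": [0, 0, 0], "gripper": 1},
    {"linear": [11, 0, -12], "twist": [0, 0, 0], "gripper": 1}
  ]
}}

```text
clock: 19.55
eef_pos: [0.4342, -0.1929, 0.2626]
orientation: [-0.03, 1.0, -0.001, 0.0]
ft_force: [-0.4, -0.4, -0.0]
width: 0.0854
grip_force: 0.0
```

```bash
python3 st.py; python3 red.py|tail -1; python3 br.py | grep -E "^(179|180|181|182|brass)"
python3 - <<'E'
from h import *
F=[cam('scene')['frame'].astype(float) for i in range(8)]; f=np.mean(F,0).astype(np.uint8)
a=cv2.resize(f[160:196,212:248],(400,400),interpolation=cv2.INTER_CUBIC); T=[cam('top') for i in range(6)]; g=np.mean([t['frame'].astype(float) for t in T],0).astype(np.uint8)
b=cv2.resize(g[175:225,275:325],(400,400),interpolation=cv2.INTER_CUBIC); cv2.imwrite('pics/fin.png',np.hstack([a,b]))
t=T[0]; t['depth']=np.median([k['depth'] for k in T],0).astype(np.float32); P=pts(t); m=(P[...,2]>.155)&(abs(P[...,0]-.547)<.08)&(abs(P[...,1]+.187)<.05)
print(m.sum(),np.median(P[m][:,2]),cv2.minAreaRect(P[m][:,:2].astype(np.float32)))
E
```

```text
19.55 [ 0.4342 -0.1929  0.2626] yaw 3.3900000000000006 F [-0.36 -0.45 -0.02] T [0.041 0.02  0.031] 0.08542804491685878
now 47.53086419753087 220.05 159.79 r 0.0437 az 0.7
179 [(223, 51, 16, 112, 77.0, 0), (224, 70, 9, 86, 19.7, 63), (225, 30, 6, 80, 16.6, 63), (226, 20, 79, 87, 17.6, 68), (227, 20, 80, 96, 16.3, 69), (228, 19, 40, 90, 17.4, 71), (229, 105, 5, 97, 16.5, 70), (230, 108, 12, 104, 17.2, 70), (231, 105, 10, 105, 16.4, 69)]
180 [(223, 51, 16, 112, 68.8, 3), (224, 60, 10, 78, 19.4, 57), (225, 23, 28, 73, 17.1, 59), (226, 20, 122, 86, 19.6, 66), (227, 20, 140, 102, 18.2, 66), (228, 20, 102, 90, 15.4, 64), (229, 0, 0, 97, 16.2, 65), (230, 108, 12, 104, 18.6, 67), (231, 108, 12, 106, 18.0, 66)]
181 [(223, 68, 31, 90, 53.7, 11), (224, 79, 31, 65, 19.4, 49), (225, 100, 9, 83, 17.1, 54), (226, 19, 59, 74, 20.3, 62), (227, 20, 92, 75, 18.1, 61), (228, 18, 36, 70, 13.3, 58), (229, 105, 10, 98, 18.0, 62), (230, 108, 12, 104, 18.5, 62), (231, 105, 10, 105, 17.8, 61)]
182 [(223, 73, 78, 69, 48.9, 11), (224, 77, 70, 58, 19.7, 47), (225, 90, 16, 62, 17.9, 51), (226, 105, 7, 77, 19.6, 57), (227, 110, 8, 95, 15.8, 54), (228, 113, 11, 97, 16.5, 56), (229, 108, 12, 103, 17.1, 57), (230, 105, 10, 103, 18.5, 58), (231, 105, 11, 97, 15.9, 55)]
brass 129.0 226.85271317829458 179.89922480620154 max 41.0
669 0.17361797593477107 ((0.5335207581520081, -0.17715252935886383), (0.0634089857339859, 0.13390161097049713), 89.12264251708984)
```

View pics/fin.png

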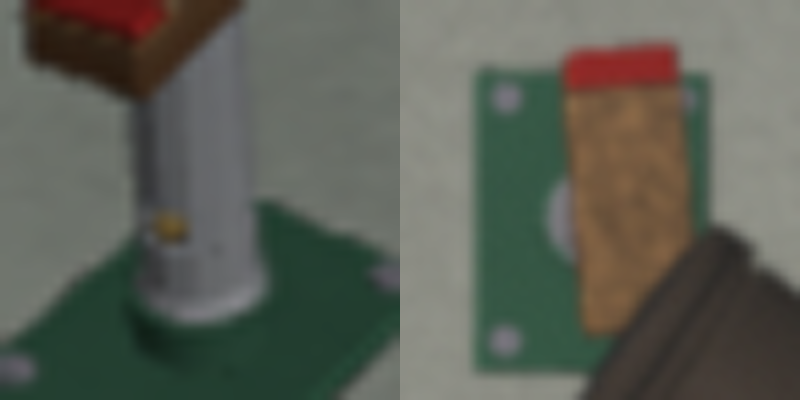

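The final views show the tube flush on the collar with the bar top at z = 0.174 (0.173 expected). The brass dome is in the hole at (170,228), about 20 mm from the axis against the tube's 18.5 mm, and the bar's yaw is about 4°. The gripper is clear, so I'll hand in.

```bash
python3 -c "
from rig import *
print(close_job())"
```

```text
the job is handed in; nothing more can be done
None
```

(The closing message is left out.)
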